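# Close the mould and hold the core blade in its slot

## Task

Get the little plaster mould ready for a trial fit of its core: push the wooden sliding cover by its blue knob all the way home against the end stop, then swing the latch fully round by its red pin so that it lies square behind the cover. Then take the core blade by its wooden handle from its rest, lower it upright through the slot in the cover until the cover's top is within the red band on the blade, and finish while still holding it there, carried by the gripper alone and not resting on the mould or pressed hard against the slot. Leave the bottle, the plaster cup and the brush where they are.

Things in the scene. Friction and masses are not known exactly. Their poses are not given: they have to be found in the camera images.
- mould: The fixed mould stand: plywood base 200 x 250 x 15 mm, white plaster mould, two dark steel rails, wooden end stop. Its place and yaw vary. Origin on the bench below the mould's centre, z up. The cover slides along its +y towards the end stop, whose face is at y = +60 mm, top at 90 mm; its x is across the rails. The cavity under the cover is 84 mm (x) by 90 mm (y), floor at z = 15 mm.
- cover (a joint): Travel of the wooden sliding cover (120 x 120 x 14 mm, top at 92 mm above the bench) along the mould's +y: 0 m = fully open, 0.050 m = home against its end stop. Starts nearly open. Stiff sliding, about 3 N, stays where it is left. With the cover home its centre is over the mould's origin.
- cover_knob (a point): Grip point of the blue painted block on the cover: 20 mm (x) by 30 mm (y), standing from the cover's top (z 92 mm) up to z 137 mm; the point is at its axis, z 119 mm, 27 mm above the cover. Axes as the mould's; moves with the cover. Solid with the cover.
- slot (a point): Centre of the slot in the cover, at the cover's top face (z 92 mm): a sharp-edged through opening 14 mm wide (x) by 54 mm long (y) through the 14 mm cover, between two bright steel strips. Axes as the mould's; moves with the cover.
- latch (a joint): Angle of the swing latch about a vertical pivot: 0 rad = open, its arm points to the mould's -y; 1.57 rad = locked (stop), its arm points to the mould's +x, square behind the cover's trailing edge. It turns anticlockwise seen from above to lock; starts between 0 and 0.3. Friction about 0.06 N m, stays where it is left. It does not physically block the cover.
- latch_pin (a point): Grip point of the red upright round pin at the end of the latch arm: diameter 16 mm, from z 91 mm (12 mm thick dark arm's top at z 92 mm) up to z 137 mm; the point is on its axis at z 120 mm. Its axes turn with the latch (arm along its -y).
- latch_pivot (a point): Point on the latch's vertical pivot axis, at z 120 mm, fixed in the mould at x -85 mm, y -72 mm; the pin's axis runs on a circle of radius 65 mm about it.
- core_handle (a point): Grip point at the centre of the loose core's wooden handle block, 22 mm (x, its thickness) by 60 mm (y, its length) by 50 mm high; the point is 28 mm below the block's top and 22 mm above the wooden flange under it (flange 36 x 74 x 12 mm). z up. It stands upright at the start with its flange on the wooden rest. Core about 0.18 kg, mass varies.
- core_tip (a point): Centre of the lower edge of the core's yellow resin blade, 110 mm straight below core_handle. The blade is 12 mm thick (x) by 50 mm long (y) and 70 mm from lower edge to flange; its lowest 6 mm taper to a V edge (48 mm long). The red band runs round the blade from 32 to 48 mm above the lower edge. Axes as core_handle.
- rest: Fixed wooden rest block 90 x 102 x 80 mm high with a wide trough 22 mm (x) by 62 mm (y), in which the core's blade hangs at the start, core and rest axes parallel within 0.04 rad. Origin under its centre on the bench; stands to the robot's left or right.
- bottle: Bystander: loose brown squeeze bottle, diameter 64 mm, 168 mm tall, standing on the bench on the side where the rest is not. Origin under its centre.
- cast: Bystander: loose white plaster cup, diameter 90 mm, 100 mm tall, standing to the right of the mould. Origin under its centre.
- brush: Bystander: loose brush, 180 mm long, lying flat on the bench to the left of the mould, pointing away from the robot. Origin on its underside.
Mind the look-alikes: they are no part of the job. Leave any green, orange or pink look-alike of the part that bears core_handle alone.

How it is judged:
On the way, in this order (a step that is already met when the one before it is completed fails the run):
1. the cover is pushed home (within 4 mm of its stop) (value of joint cover above 0.046 m), for 0.2 s.
2. the latch is swung round behind the cover (at least 1.40 rad) (value of joint latch above 1.4 rad), for 0.2 s.
3. the blade is through the slot, its edge more than 20 mm below the cover's top (x of core_tip in the frame of slot between -0.006 and 0.006 m and y of core_tip in the frame of slot between -0.008 and 0.008 m and z of core_tip in the frame of slot below -0.02 m), for 0.2 s.
At the end, for the whole second after the job is handed in: Cover within 4 mm of home, latch at 1.40 rad or more; blade in the slot (within 6 by 8 mm of its centre), tilted under 0.12 rad, lower edge 30 to 50 mm below the cover's top; still, gripped with over 2 N, touching mould and cover with less than 10 N (value of joint cover above 0.046 m and value of joint latch above 1.4 rad and x of core_tip in the frame of slot between -0.006 and 0.006 m and y of core_tip in the frame of slot between -0.008 and 0.008 m and z of core_tip in the frame of slot between -0.05 and -0.03 m and angle between core_tip's own z axis and vertical below 0.12 rad and linear speed of core below 0.01 m/s and contact force between the fingers and core above 2 N and contact force between core and mould below 10 N); the arm keeps its last pose, push and grip.
It fails at once if the bottle is moved more than 30 mm or tipped (distance of bottle from where it was at the start of the episode above 0.03 m or angle between bottle's own z axis and vertical above 0.5 rad).
It fails at once if the plaster cup is moved more than 30 mm or tipped (distance of cast from where it was at the start of the episode above 0.03 m or angle between cast's own z axis and vertical above 0.5 rad).
It fails at once if the brush is moved more than 30 mm (distance of brush from where it was at the start of the episode above 0.03 m).
It also fails if it takes over 64 s, if anything falls off the work surface, if the arm or the gripper's body presses on something with over 40 N, if the wrist force passes 120 N, or if a joint passes its speed limit or range.

## Robot

A 6-joint arm with a two-finger parallel gripper is mounted at the origin on the work surface. World frame = base frame: x ahead of the robot, y to its left, z up, the work surface at z = 0. Lengths are in m, angles in rad, forces in N, time in s.
With the tool pointing down it reaches from about 0.35 to 0.975 m from the base axis. Payload 4.9 kg.
Tool frame: the origin (TCP) lies at the very end of the fingers, on their centre line; the grasp point (between the pads) lies 19 mm behind it; z points along the fingers, y is the line along which they close (so a half turn about z gives the same grasp; the last joint's range is limited). The gripper opens to 85 mm and grips with 20 to 120 N. Pads are 22 mm wide; open, the fingers measure 114 mm over their backs; the gripper's body (76 mm by 85 mm) begins 54 mm behind the grasp point. The pads swing forward as they close: fully open they stand 13 mm farther back than shut.
Start: joints at [-1.304, 0.053, 1.613, -0, 1.476, -0.119], TCP at [0.235, -0.579, 0.231] pointing down, gripper open.
Joint ranges: [-3.01, 3.01], [-1.01, 2.22], [0.06, 2.58], [-1.02, 4.17], [0.09, 2.62], [-3.14, 3.14]. Speed limits (rad/s): [2.57, 2.57, 3.14, 3.14, 3.14, 3.14].

## Interface

Orientations are given as a unit quaternion [w, x, y, z].
In Python, from plant import manip gives the robot as it stands.
- The arm moves only by the tool move_arm, never from a script. Its argument "plan" is a list that holds one entry, the list of rows, each a list of 7 numbers: the shift along the tool's x, y, z as a fraction of full scale, then the turn, a rotation vector about the tool's x, y, z as a fraction of full scale, then the closure, from 0 (fully open) to 1 (shut). In form: [[[dx, dy, dz, wx, wy, wz, fingers], ...]]. A call has exactly 10 rows; each row shifts and turns the commanded pose from where the row before left it, along the tool's axes as they then stand; what a row does not reach is not made up. Full scale, the value 1, is 0.12 m for a shift and 0.15 rad for a turn. A row lasts 1/8 s, in which the tool goes at most 62.5 mm and 10.7 degrees, less where a joint would pass 70% of its speed; a pose out of reach is approached as far as the arm can. A call with a number of a shift or a turn outside -1 to 1 is refused whole. A call with a gripper value outside its range is refused whole. The fingers move at their own pace and stop on an object; the grip force is fixed at half the most. Time passes only in rows, so rows that do not move let the fingers close, or fill a call up. It gives the time, the measured TCP pose, the force, the opening and the grip force at its end, in the units of the state.
- manip.state(): the state, without advancing time (a new reading comes with each control period).
- manip.grab_frame(name): name is "scene" or "top"; returns a dict with "pixels" (420x560x3 uint8, blue, green, red), "depth" (420x560 float32, m along the optical axis (not along the pixel's ray), 0 where there is no reading), "vfov" (degrees; the focal length in pixels is half the picture's height over the tangent of half this angle, whatever the lens; pixels are square), "cx", "cy" (the principal point, pixels), "view" (4x4, takes a point from world to camera coordinates). Camera axes: x right, y down, z forward; pixel columns grow to the right and rows downward; lengths in m; the calibration is good to about 2 mm. A picture is of the moment at which its call begins.
- manip.job_done(): hands the job in; it is judged then, once.
The state is a dict: "time": time; "joint_pos": joint angles; "joint_vel": joint speeds; "joint_efforts": joint torques, N m; "tool_pos": TCP position; "tool_rot": TCP orientation; "contact_force": force on the tool from outside, world axes, zero at the start; "ft_torque": the same for the moment, N m; "gripper_width": opening from 0.0 (shut) to 1.0 (fully open); "grasp_force": force on a finger pad.
Only numpy, scipy, OpenCV 4.12 (cv2) and the standard library are available. Lean on these libraries where they do the work, as an engineer would, in place of code of your own. Each camera call takes 0.05 s, during which the arm holds its last target. There are 200 camera calls.

## Working session

There is one attempt and no reset: what is moved stays moved. The work goes in short steps, Python scripts to look and compute and a tool call to move; the robot and the scene stay as the last step left them, time stands still between calls to the robot, and variables do not carry over. Pictures are saved under pics/ and viewed, at most 10 in all, crops included, and the job is handed in when it is done.

Besides the shell and the picture viewer there is one more tool, called after "Emit:" as name([rows], argument=value, ...), one row to a line, values as JSON. move_arm: Moves the arm, as the interface text tells. Its arguments: {"type":"object","properties":{"plan":{"type":"array"}},"required":["plan"]}

```bash
mkdir -p pics; ls; cat > h.py <<'E'
import numpy as np, cv2, pickle
from plant import manip
def grab(n,save=None):
    f=manip.grab_frame(n)
    f={k:(np.array(v) if k in('pixels','depth','view') else v) for k,v in f.items()}
    pickle.dump(f,open(f'{n}.pkl','wb'))
    if save: cv2.imwrite(f'pics/{save}.png',f['pixels'])
    return f
def load(n): return pickle.load(open(f'{n}.pkl','rb'))
def foc(f): return f['pixels'].shape[0]/2/np.tan(np.radians(f['vfov'])/2)
def ray(f,u,v):
    V=f['view'];F=foc(f);R=V[:3,:3]
    d=R.T@np.array([(u-f['cx'])/F,(v-f['cy'])/F,1]);o=-R.T@V[:3,3]
    return o,d
def onz(f,u,v,z):
    o,d=ray(f,u,v);return o+d*(z-o[2])/d[2]
def cloud(f):
    V=f['view'];F=foc(f);h,w=f['depth'].shape
    u,v=np.meshgrid(np.arange(w),np.arange(h));D=f['depth']
    P=np.stack([(u-f['cx'])/F*D,(v-f['cy'])/F*D,D],-1)
    return (P-V[:3,3])@V[:3,:3]
E
python3 - <<'E'
from h import *
for n in('scene','top'):
    f=grab(n,n+'0');print(n,f['vfov'],f['cx'],f['cy'],np.round(f['view'],3).tolist())
print(manip.state())
E
```

```text
pics
scene 50.74102207807522 283.72765377899117 203.0792883622126 [[-0.247, 0.969, -0.014, 0.207], [0.804, 0.197, -0.56, -0.28], [-0.54, -0.149, -0.828, 1.733], [0.0, 0.0, 0.0, 1.0]]
top 51.86538585132989 276.1935956417218 199.48711324976955 [[-0.018, -1.0, 0.016, -0.111], [-0.99, 0.016, -0.138, 0.469], [0.137, -0.018, -0.99, 1.49], [0.0, 0.0, 0.0, 1.0]]
{'time': 0.1, 'joint_pos': array([-1.30396948e+00,  5.32845670e-02,  1.61415375e+00, -1.47719318e-05,
        1.47597022e+00, -1.19020702e-01]), 'joint_vel': array([ 2.04576103e-03, -2.19714654e-03, -2.78795018e-03,  1.42829146e-05,
        1.46505632e-04, -9.66482603e-04]), 'joint_efforts': array([ 1.08624827e-03, -3.94905567e+01, -3.71362638e+01, -4.66359393e-05,
        3.89548339e-03, -1.53214290e-05]), 'tool_pos': array([ 0.23505268, -0.57851763,  0.23019159]), 'tool_rot': array([-9.04922321e-04,  9.81447318e-01,  1.91729855e-01, -7.43708263e-05]), 'contact_force': array([ 0.18819986, -0.1994529 , -0.69298179]), 'ft_torque': array([ 0.02632121,  0.03845145, -0.0045933 ]), 'grasp_force': 0.0, 'gripper_width': 0.9989799805102695}
```

View pics/top0.png

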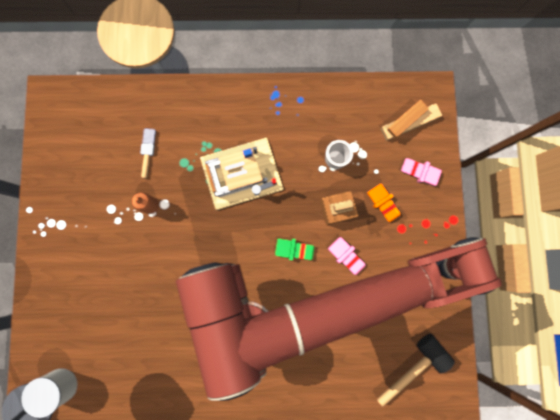

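View pics/scene0.png

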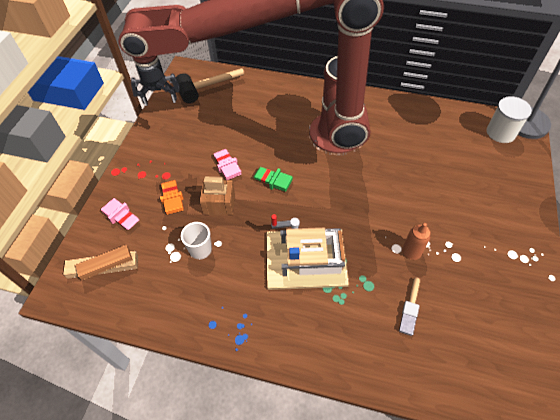

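Top: mould (240,173), blue knob (249,154), red pin (273,181), bottle (140,202), brush (148,150), cup (340,152). The core candidates are the wooden core in its rest (342,207), green (294,249), pink (347,256), pink (421,171) and orange (383,203), the coloured ones lying flat. I choose the wooden one at (342,207) and check it in a close crop.

```bash
python3 - <<'E'
from h import *
t=load('top');s=load('scene')
a=cv2.resize(t['pixels'][130:225,190:370],None,fx=4.4,fy=4.4,interpolation=cv2.INTER_CUBIC)
b=cv2.resize(s['pixels'][170:295,190:360],None,fx=4.6,fy=4.6,interpolation=cv2.INTER_CUBIC)
cv2.imwrite('pics/ct.png',a);cv2.imwrite('pics/cs.png',b)
for n,f in(('t',t),('s',s)):
    hsv=cv2.cvtColor(f['pixels'],cv2.COLOR_BGR2HSV)
    C=cloud(f)
    for name,m in(('blue',cv2.inRange(hsv,(105,150,40),(125,255,255))),('red',cv2.inRange(hsv,(0,200,120),(4,255,255))|cv2.inRange(hsv,(175,200,120),(180,255,255)))):
        k,l,st,c=cv2.connectedComponentsWithStats(m)
        for i in range(1,k):
            if st[i,4]>8:
                P=C[l==i];print(n,name,st[i],c[i].round(1),np.median(P,0).round(3),P[:,2].max().round(3))
E
```

```text
t blue [272  92   6   7  30] [274.7  94.8] [ 0.863 -0.122  0.004] 0.01
t blue [298  98   4   4  14] [299.7  99.5] [ 0.846 -0.215  0.001] 0.009
t blue [245 150   6   6  30] [247.5 152.6] [ 0.611 -0.024  0.136] 0.143
t blue [555 336   5  40 101] [558.  350.4] [-0.106 -1.21  -0.187] -0.17
t red [383 205  12   9  24] [388.5 208.8] [ 0.428 -0.517  0.025] 0.031
t red [449 216   9   8  57] [453.1 219.6] [ 0.388 -0.756  0.002] 0.009
t red [422 220   8   8  51] [425.5 223.4] [ 0.377 -0.655  0.002] 0.01
t red [444 223   5   5  21] [446.2 225. ] [ 0.369 -0.728  0.002] 0.008
t red [398 225   8   8  51] [401.3 228.5] [ 0.358 -0.565  0.003] 0.01
t red [301 244   3  15  19] [301.8 251.1] [ 0.282 -0.206  0.025] 0.028
t red [348 257  10  10  10] [352.5 261.5] [ 0.246 -0.382  0.024] 0.029
s blue [  28   57   75   52 2631] [67.7 83.2] [-0.101 -1.282 -0.093] 1.281
s blue [290 248   9  11  99] [294. 253.] [ 0.625 -0.022  0.133] 0.142
s blue [243 314   4   4  11] [244.5 315.6] [ 0.796 -0.131 -0.   ] 0.004
s blue [209 321   7   7  40] [212.  324.3] [ 0.847 -0.216  0.001] 0.009
s blue [237 324   7   5  24] [239.8 325.7] [ 0.83  -0.136  0.   ] 0.007
s blue [235 334  13  11  79] [240.5 338.8] [ 0.866 -0.121  0.002] 1.281
s red [217 155  13   7  23] [222.5 157.3] [ 0.248 -0.385  0.023] 0.028
s red [164 187  13   5  30] [169.9 188.8] [ 0.429 -0.518  0.023] 0.029
s red [118 212  14  12  35] [124.5 217.7] [ 0.575 -0.621  0.023] 0.03
s red [272 218   4   7  20] [274.  221.2] [ 0.527 -0.109  0.119] 1.281
```

View pics/ct.png

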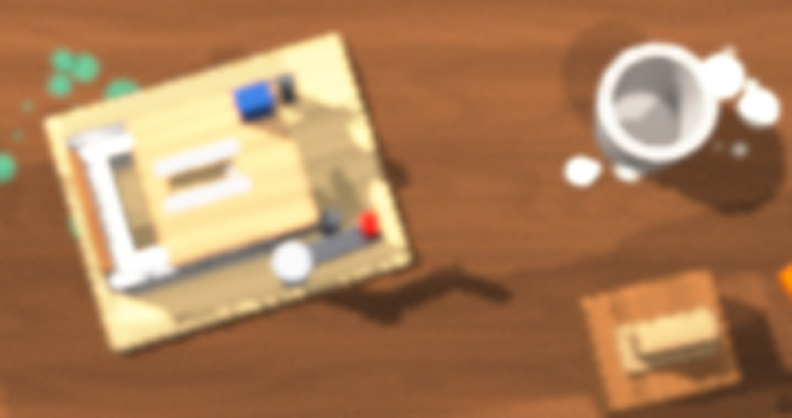

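View pics/cs.png

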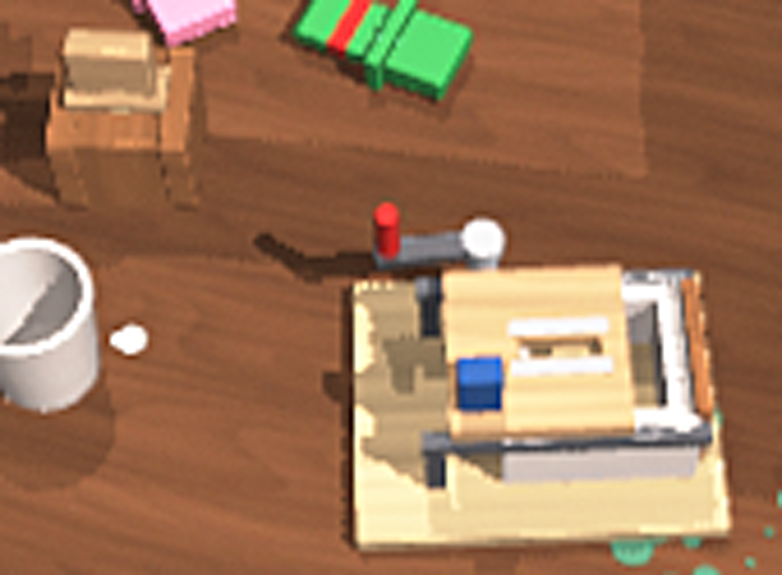

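Both crops confirm it. The wooden core stands upright in the rest at right, its handle's length along the mould's y. The mould's +y runs to image left in the top view. The red pin (370,224 in the crop) and the white pivot (293,262) sit on the near side. Now I measure poses.

```bash
cat > meas.py <<'E'
from h import *
def rect(P):
    (c,(w,h),a)=cv2.minAreaRect(P[:,:2].astype(np.float32)*1000)
    return np.round(c,1),round(w,1),round(h,1),round(a,1),len(P)
def reg(f,box,z0,z1,sel=None):
    C=cloud(f);m=(C[...,0]>box[0])&(C[...,0]<box[1])&(C[...,1]>box[2])&(C[...,1]<box[3])&(C[...,2]>z0)&(C[...,2]<z1)&(f['depth']>0)
    if sel is not None:m&=sel
    m=m.astype(np.uint8);k,l,st,c=cv2.connectedComponentsWithStats(m,connectivity=4)
    i=1+np.argmax(st[1:,4]);return C[l==i],(l==i)
E
python3 - <<'E'
from meas import *
for n in('top','scene'):
    f=load(n)
    for nm,b,z0,z1 in(('base',(.38,.75,-.25,.22),.008,.024),('cover',(.38,.75,-.25,.22),.084,.1),('handletop',(.35,.52,-.5,-.25),.132,.155),('flange',(.35,.52,-.5,-.25),.087,.102),('resttop',(.35,.52,-.5,-.25),.07,.087)):
        P,m=reg(f,b,z0,z1);v,u=np.nonzero(m);print(n,nm,*rect(P),'z',np.median(P[:,2]).round(4),'cen',P.mean(0).round(4),'pix',u.min(),u.max(),v.min(),v.max())
        # contour corner approx on plane
E
```

```text
top base [568.4   5.6] 201.3 255.9 16.2 1590 z 0.0155 cen [ 0.5671 -0.0187  0.0156] pix 201 282 138 209
top cover [568.3   5.8] 121.6 123.1 16.5 1076 z 0.0928 cen [0.5638 0.0055 0.0928] pix 219 261 150 190
top handletop [ 430.3 -338.5] 22.4 60.2 12.2 126 z 0.1426 cen [ 0.4298 -0.3378  0.1419] pix 335 353 201 210
top flange [ 431.2 -337.8] 37.9 73.9 11.5 76 z 0.092 cen [ 0.4217 -0.3307  0.0923] pix 330 353 203 214
top resttop [ 432.2 -336.5] 90.0 104.4 13.4 537 z 0.0803 cen [ 0.4313 -0.3329  0.0802] pix 323 357 191 223
scene base [571.7   3.9] 203.7 249.6 16.4 1933 z 0.0145 cen [ 0.6195 -0.0196  0.0146] pix 266 348 232 289
scene cover [571.1   3.7] 123.1 120.1 16.4 1243 z 0.0915 cen [0.5709 0.0068 0.0915] pix 286 327 228 265
scene handletop [ 435.4 -337. ] 28.6 59.3 13.3 133 z 0.1404 cen [ 0.4353 -0.3371  0.1402] pix 204 222 177 185
scene flange [ 438.5 -335.6] 33.4 74.2 22.7 108 z 0.0922 cen [ 0.442  -0.3328  0.0927] pix 204 226 185 194
scene resttop [ 435.9 -335.4] 90.9 102.5 14.1 431 z 0.0792 cen [ 0.4499 -0.3274  0.079 ] pix 200 232 181 204
```

```bash
python3 - <<'E'
from meas import *
yaw=np.radians(16.4);c,s=np.cos(yaw),np.sin(yaw);R=np.array([[c,s],[-s,c]])
C0={'top':np.array([.5683,.0057]),'scene':np.array([.5712,.0038])}
for n in C0:
    f=load(n);C=cloud(f);hsv=cv2.cvtColor(f['pixels'],cv2.COLOR_BGR2HSV)
    P,m=reg(f,(.38,.75,-.25,.22),.084,.1)
    L=(C[...,:2]-C0[n])@R.T; near=(abs(L[...,0])<.06)&(abs(L[...,1])<.06)
    strip=(hsv[...,1]<70)&(hsv[...,2]>180)&near&(C[...,2]>.085)&(C[...,2]<.1)
    k,l,st,cc=cv2.connectedComponentsWithStats(strip.astype(np.uint8))
    for i in range(1,k):
        if st[i,4]>8: Q=L[l==i];print(n,'strip',(Q.mean(0)*1000).round(1),rect(Q))
    K,km=reg(f,(.38,.75,-.25,.22),.130,.15,cv2.inRange(hsv,(100,120,30),(130,255,255))>0)
    print(n,'knobtop world',K.mean(0).round(4),'rel cover',((K[:,:2].mean(0)-C0[n])@R.T*1000).round(1),rect(K))
    red=(cv2.inRange(hsv,(0,150,80),(8,255,255))|cv2.inRange(hsv,(172,150,80),(180,255,255)))>0
    K,km=reg(f,(.45,.6,-.2,-.04),.08,.16,red);v,u=np.nonzero(km)
    vt=v.min()+2;print(n,'pin',K.mean(0).round(4),'top',K[K[:,2]>.13].mean(0).round(4),'relcover',((K[K[:,2]>.13].mean(0)[:2]-C0[n])@R.T*1000).round(1))
    # end stop: brown beyond y>60
    far=(L[...,1]>.06)&(L[...,1]<.15)&(abs(L[...,0])<.09)&(C[...,2]>.08)&(C[...,2]<.1)
    B=far&(hsv[...,1]>110);W=far&(hsv[...,1]<60)
    for q,mm in(('brown',B),('white',W)): print(n,q,mm.sum(),(np.percentile(L[mm],[2,50,98],axis=0)*1000).round(1).tolist() if mm.any() else '')
    wp=(np.hypot(*(np.moveaxis(L,-1,0)-np.array([-.085,-.025])[:,None,None]))<.03)&(hsv[...,1]<60)&(hsv[...,2]>150)&(C[...,2]>.09)
    print(n,'pivot white',wp.sum(),(L[wp].mean(0)*1000).round(1),C[wp].mean(0).round(4))
E
```

```text
top strip [16.2 13.6] (array([16.7, 13.8]), 18.4, 72.4, 1.3, 104)
top strip [-14.9  13.6] (array([-15.3,  14.2]), 19.5, 72.2, 4.9, 97)
top knobtop world [ 0.6134 -0.0232  0.1376] rel cover [ 35.1 -40.4] (array([613. , -22.7]), 15.6, 20.0, 0.8, 32)
top pin [ 0.5168 -0.1096  0.1334] top [ 0.5173 -0.1098  0.1381] relcover [-81.5 -96.4]
top brown 77 [[-45.9, 101.4], [-2.5, 106.1], [45.3, 110.4]]
top white 109 [[-60.6, 61.8], [10.7, 87.2], [61.6, 99.0]]
top pivot white 55 [-85.3 -36.5] [ 0.4968 -0.0534  0.0951]
scene strip [-17.1  16.1] (array([-16.7,  16. ]), 67.9, 17.4, 87.7, 91)
scene strip [  3.1 -37.2] (array([  2.9, -37.2]), 24.3, 1.9, 87.7, 9)
scene strip [13.4 15. ] (array([12.7, 16.5]), 15.7, 67.0, 1.0, 83)
scene knobtop world [ 0.6199 -0.0227  0.1359] rel cover [ 39.3 -39.2] (array([619.3, -22.9]), 19.1, 23.9, 15.4, 57)
scene pin [ 0.5243 -0.1106  0.1219] top [ 0.5222 -0.1123  0.1353] relcover [-79.8 -97.5]
scene brown 106 [[-46.7, 101.3], [4.8, 106.4], [49.9, 111.9]]
scene white 51 [[-60.8, 65.0], [6.4, 95.6], [62.5, 109.6]]
scene pivot white 50 [-85.5 -31.5] [ 0.498  -0.0506  0.0939]
```

Emit:
move_arm([
  [[0,0,0,0,0,-0.98,0.6],[0,0,0,0,0,-0.98,0.6],[0,0,0,0,0,-0.98,0.6],[0,0,0,0,0,-0.98,0.6],[0,0,0,0,0,-0.98,0.6],[0,0,0,0,0,-0.98,0.6],[0,0,0,0,0,-0.98,0.6],[0,0,0,0,0,-0.98,0.6],[0,0,0,0,0,-0.98,0.6],[0,0,0,0,0,-0.98,0.6]],
])

```text
time: 1.35
tool_pos: [0.2351, -0.5787, 0.2306]
tool_rot: [-0.0, 0.598, 0.802, 0.0]
contact_force: [-0.8, 0.2, -0.2]
gripper_width: 0.401
grasp_force: 0.0
```

```bash
cat > go.py <<'E'
import sys,numpy as np
from plant import manip
from scipy.spatial.transform import Rotation as Ro
def go(x,y,z,ang):
    s=manip.state();p=s['tool_pos'];q=s['tool_rot'];R=Ro.from_quat([q[1],q[2],q[3],q[0]])
    T=Ro.from_matrix(np.array([[np.cos(ang),np.sin(ang),0],[np.sin(ang),-np.cos(ang),0],[0,0,-1]]))
    d=R.inv().apply(np.array([x,y,z])-p)
    print('t',s['time'],'tcp',p.round(4),'w',round(s['gripper_width'],3),'g',round(s['grasp_force'],1),'F',np.round(s['contact_force'],1))
    print('shift mm',(d*1000).round(1),'units',(d/.12).round(3),'rot units',((R.inv()*T).as_rotvec()/.15).round(3))
if __name__=='__main__': go(*map(float,sys.argv[1:]))
E
python3 go.py .616 -.023 .2 1.857
```

```text
t 1.35 tcp [ 0.2351 -0.5787  0.2306] w 0.401 g 0.0 F [-0.8  0.2 -0.2]
shift mm [423.6 523.8  31.1] units [3.53  4.365 0.259] rot units [ 0.    -0.008  0.024]
```

Emit:
move_arm([
  [[0.3,0.37,0,0,0,0,0.6],[0.3,0.37,0,0,0,0,0.6],[0.3,0.37,0,0,0,0,0.6],[0.3,0.37,0,0,0,0,0.6],[0.3,0.37,0,0,0,0,0.6],[0.3,0.37,0,0,0,0,0.6],[0.3,0.37,0,0,0,0,0.6],[0.3,0.37,0,0,0,0,0.6],[0.3,0.37,0,0,0,0,0.6],[0.3,0.37,0,0,0,0,0.6]],
])

```text
time: 2.6
tool_pos: [0.5606, -0.1069, 0.2309]
tool_rot: [-0.0, 0.599, 0.8, -0.0]
contact_force: [-0.1, -1.1, 0.7]
gripper_width: 0.403
grasp_force: 0.0
```

```bash
python3 go.py .616 -.023 .15 1.857
```

```text
t 2.6 tcp [ 0.5606 -0.1069  0.2309] w 0.403 g 0.0 F [-0.1 -1.1  0.7]
shift mm [65.  76.8 80.9] units [0.541 0.64  0.674] rot units [-0.003 -0.001 -0.007]
```

Emit:
move_arm([
  [[0.2,0.24,0,0,0,0,0.6],[0.2,0.24,0,0,0,0,0.6],[0.14,0.16,0,0,0,0,0.6],[0,0,0.26,0,0,0,0.6],[0,0,0.26,0,0,0,0.6],[0,0,0.26,0,0,0,0.6],[0,0,0.26,0,0,0,0.6],[0,0,0,0,0,0,1],[0,0,0,0,0,0,1],[0,0,0,0,0,0,1]],
])

```text
time: 3.85
tool_pos: [0.6158, -0.0233, 0.1021]
tool_rot: [-0.0, 0.6, 0.8, 0.002]
contact_force: [15.4, 3.0, -21.8]
gripper_width: 0.222
grasp_force: 63.3
```

```bash
python3 go.py .616 -.023 .105 1.857;python3 -c "
from h import *
f=grab('top');g=grab('scene')
a=cv2.resize(f['pixels'][120:220,190:310],None,fx=3.3,fy=4,interpolation=cv2.INTER_CUBIC);b=cv2.resize(g['pixels'][190:290,230:350],None,fx=3.3,fy=4,interpolation=cv2.INTER_CUBIC)
cv2.imwrite('pics/k1.png',np.hstack([a,b]))"
```

```text
t 3.85 tcp [ 0.6158 -0.0233  0.1021] w 0.222 g 63.3 F [ 15.4   3.  -21.8]
shift mm [ 0.3  0.3 -2.9] units [ 0.002  0.003 -0.024] rot units [ 0.017 -0.019 -0.01 ]
```

View pics/k1.png

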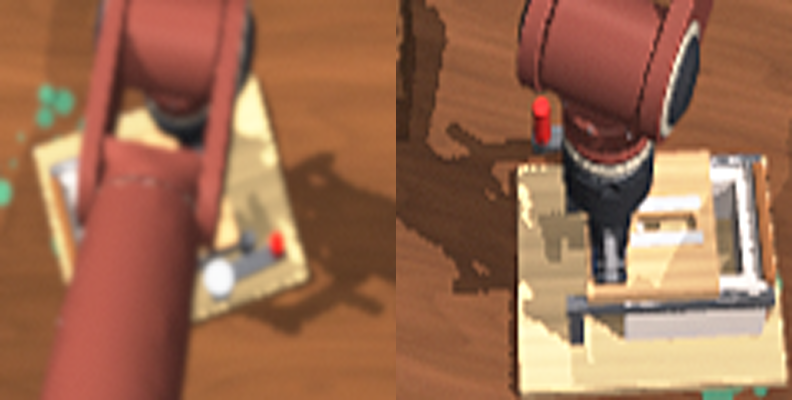

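The gripper holds the blue knob (scene panel, finger at about (610,270)), with the pin and pivot free. Now I push along tool x.

Emit:
move_arm([
  [[0.04,0.01,-0.005,0,0,0,1],[0.04,0,0,0,0,0,1],[0.04,0,0,0,0,0,1],[0.04,0,0,0,0,0,1],[0.04,0,0,0,0,0,1],[0.04,0,0,0,0,0,1],[0.04,0,0,0,0,0,1],[0.02,0,0,0,0,0,1],[0,0,0,0,0,0,1],[0,0,0,0,0,0,1]],
])

```text
time: 5.2
tool_pos: [0.6056, 0.0111, 0.102]
tool_rot: [-0.001, 0.6, 0.8, 0.001]
contact_force: [12.2, 2.4, -23.1]
gripper_width: 0.225
grasp_force: 63.4
```

```bash
python3 go.py .616 -.023 .105 1.857
```

```text
t 5.2 tcp [0.6056 0.0111 0.102 ] w 0.225 g 63.4 F [ 12.2   2.4 -23.1]
shift mm [-35.6   0.4  -3.1] units [-0.297  0.003 -0.026] rot units [-0.003 -0.019 -0.01 ]
```

Emit:
move_arm([
  [[0.01,0.01,-0.01,0,0,0,1],[0.01,0.01,-0.01,0,0,0,1],[0.01,0,0,0,0,0,1],[0.01,0,0,0,0,0,1],[0.01,0,0,0,0,0,1],[0.01,0,0,0,0,0,1],[0.01,0,0,0,0,0,1],[0,0,0,0,0,0,1],[0,0,0,0,0,0,1],[0,0,0,0,0,0,1]],
])

```text
time: 6.45
tool_pos: [0.6044, 0.0151, 0.1021]
tool_rot: [0.0, 0.6, 0.8, -0.004]
contact_force: [11.3, -13.3, -30.7]
gripper_width: 0.226
grasp_force: 62.2
```

```bash
python3 go.py .616 -.023 .105 1.857
```

```text
t 6.45 tcp [0.6044 0.0151 0.1021] w 0.226 g 62.2 F [ 11.3 -13.3 -30.7]
shift mm [-39.8   0.4  -2.7] units [-0.332  0.003 -0.022] rot units [-0.036  0.032 -0.013]
```

Emit:
move_arm([
  [[-0.02,0,0.02,0,0,0,1],[0,0,0,0,0,0,0.6],[0,0,0,0,0,0,0.6],[0,0,0,0,0,0,0.6],[0,0,-0.2,0,0,0,0.6],[0,0,-0.2,0,0,0,0.6],[-0.22,-0.25,0,0,0,0,0.6],[-0.22,-0.25,0,0,0,0,0.6],[-0.22,-0.25,0,0,0,0,0.6],[-0.1,-0.1,0,0,0,0,0.6]],
])

```text
time: 7.7
tool_pos: [0.5346, -0.101, 0.1562]
tool_rot: [0.001, 0.6, 0.8, 0.0]
contact_force: [0.9, -0.2, 0.3]
gripper_width: 0.4
grasp_force: 0.0
```

```bash
python3 go.py .5197 -.111 .105 1.857; python3 - <<'E'
from meas import *
f=grab('scene');hsv=cv2.cvtColor(f['pixels'],cv2.COLOR_BGR2HSV)
P,m=reg(f,(.38,.75,-.25,.22),.084,.1);print(rect(P))
P,m=reg(f,(.38,.75,-.25,.22),.128,.15,cv2.inRange(hsv,(100,120,30),(130,255,255))>0);print('knob',P.mean(0).round(4),len(P))
E
```

```text
t 7.7 tcp [ 0.5346 -0.101   0.1562] w 0.4 g 0.0 F [ 0.9 -0.2  0.3]
shift mm [ -5.4 -17.2  51.2] units [-0.045 -0.143  0.426] rot units [ 0.01   0.006 -0.017]
(array([557.9,  47.9]), 124.7, 132.4, 16.6, 1346)
knob [0.6093 0.0152 0.1357] 67
```

Emit:
move_arm([
  [[-0.045,-0.145,0,0,0,0,0.6],[0,0,0,0,0,0,0.6],[0,0,0.15,0,0,0,0.6],[0,0,0.15,0,0,0,0.6],[0,0,0.11,0,0,0,0.6],[0,0,0,0,0,0,0.6],[0,0,0,0,0,0,1],[0,0,0,0,0,0,1],[0,0,0,0,0,0,1],[0,0,0,0,0,0,1]],
])

```text
time: 9.0
tool_pos: [0.52, -0.11, 0.1063]
tool_rot: [0.0, 0.6, 0.8, 0.0]
contact_force: [-0.4, -1.1, -0.8]
gripper_width: 0.169
grasp_force: 58.5
```

```bash
python3 go.py .5197 -.111 .105 1.857; python3 -c "
import numpy as np
a=np.linspace(.08,1.57,11);p=65*np.c_[-np.cos(a),np.sin(a)];print((np.diff(p,axis=0)/120).round(3).tolist())
from h import *
g=grab('scene')
b=cv2.resize(g['pixels'][170:290,200:350],None,fx=4,fy=4,interpolation=cv2.INTER_CUBIC)
cv2.imwrite('pics/p1.png',b)"
```

```text
t 9.0 tcp [ 0.52   -0.11    0.1063] w 0.169 g 58.5 F [-0.4 -1.1 -0.8]
shift mm [-0.9 -0.5  1.3] units [-0.008 -0.005  0.011] rot units [ 0.004  0.002 -0.008]
[[0.012, 0.08], [0.024, 0.077], [0.035, 0.073], [0.046, 0.066], [0.055, 0.059], [0.063, 0.05], [0.07, 0.04], [0.075, 0.029], [0.079, 0.018], [0.08, 0.006]]
```

View pics/p1.png

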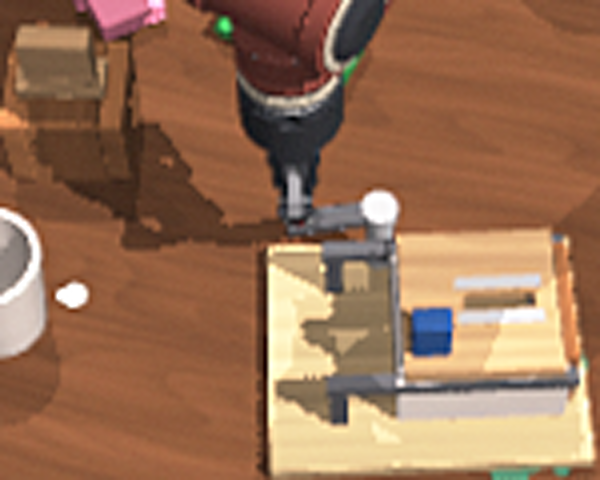

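The cover is against the end stop (560,300 in the crop) and the pin is in the fingers at (297,225). Now I swing it along the arc.

Emit:
move_arm([
  [[0.012,0.08,0,0,0,0,1],[0.024,0.077,0,0,0,0,1],[0.035,0.073,0,0,0,0,1],[0.046,0.066,0,0,0,0,1],[0.055,0.059,0,0,0,0,1],[0.063,0.05,0,0,0,0,1],[0.07,0.04,0,0,0,0,1],[0.075,0.029,0,0,0,0,1],[0.079,0.018,0,0,0,0,1],[0.08,0.006,0,0,0,0,1]],
])

```text
time: 10.3
tool_pos: [0.558, -0.0319, 0.1063]
tool_rot: [-0.0, 0.599, 0.8, -0.002]
contact_force: [-7.2, -2.3, 5.4]
gripper_width: 0.17
grasp_force: 59.9
```

```bash
python3 go.py .5197 -.111 .105 1.857; python3 -c "
import numpy as np
from plant import manip
p=manip.state()['tool_pos'][:2]-[.4973,-.0505];print(np.hypot(*p),np.arctan2(p[1],p[0])-.286+np.pi/2)"
```

```text
t 10.3 tcp [ 0.558  -0.0319  0.1063] w 0.17 g 59.9 F [-7.2 -2.3  5.4]
shift mm [-65.1 -59.    1.6] units [-0.542 -0.492  0.013] rot units [-0.025  0.013 -0.006]
0.06348763069859827 1.5815153202132757
```

Emit:
move_arm([
  [[0.02,0,0,0,0,0,1],[0,0,0,0,0,0,1],[0,0,0,0,0,0,0.6],[0,0,0,0,0,0,0.6],[0,0,0,0,0,0,0.6],[0,0,-0.25,0,0,0,0.6],[0,0,-0.25,0,0,0,0.6],[0,0,-0.25,0,0,0,0.6],[-0.4,-0.2,0,0,0,0.2,0.6],[-0.4,-0.25,0,0,0,0.2,0.6]],
])

```text
time: 11.55
tool_pos: [0.5323, -0.1362, 0.1969]
tool_rot: [0.001, 0.623, 0.782, 0.0]
contact_force: [-0.0, -0.5, -0.4]
gripper_width: 0.401
grasp_force: 0.0
```

```bash
python3 go.py .433 -.338 .102 1.798
```

```text
t 11.55 tcp [ 0.5323 -0.1362  0.1969] w 0.401 g 0.0 F [-0.  -0.5 -0.4]
shift mm [-174.2 -142.2   94.8] units [-1.452 -1.185  0.79 ] rot units [ 0.013  0.007 -0.006]
```

Emit:
move_arm([
  [[-0.3,-0.24,0,0,0,0,0.6],[-0.3,-0.24,0,0,0,0,0.6],[-0.3,-0.24,0,0,0,0,0.6],[-0.3,-0.24,0,0,0,0,0.6],[-0.25,-0.22,0,0,0,0,0.6],[0,0,0,0,0,0,0.6],[0,0,0,0,0,0,0.6],[0,0,0,0,0,0,0.6],[0,0,0,0,0,0,0.6],[0,0,0,0,0,0,0.6]],
])

```text
time: 12.8
tool_pos: [0.4329, -0.3362, 0.1959]
tool_rot: [0.0, 0.623, 0.782, 0.0]
contact_force: [0.2, -0.6, 0.2]
gripper_width: 0.4
grasp_force: 0.0
```

```bash
python3 go.py .433 -.338 .102 1.798; python3 -c "
from h import *
f=grab('top');g=grab('scene')
a=cv2.resize(f['pixels'][130:230,200:360],None,fx=5,fy=3,interpolation=cv2.INTER_CUBIC);b=cv2.resize(g['pixels'][165:285,190:350],None,fx=5,fy=2.5,interpolation=cv2.INTER_CUBIC)
cv2.imwrite('pics/c1.png',np.vstack([a,b]))"
```

```text
t 12.8 tcp [ 0.4329 -0.3362  0.1959] w 0.4 g 0.0 F [ 0.2 -0.6  0.2]
shift mm [-1.7 -0.3 93.9] units [-0.014 -0.003  0.783] rot units [ 0.     0.    -0.008]
```

View pics/c1.png

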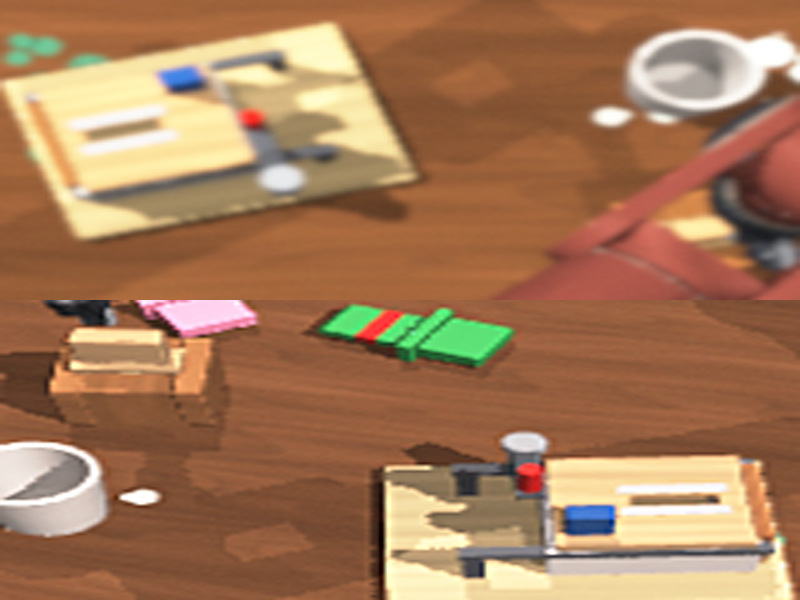

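Top panel: the latch lies square behind the cover (pin at 252,118, pivot at 280,178) and the cover is against the stop. The gripper is over the core handle. Now I descend and grip.

Emit:
move_arm([
  [[-0.014,0,0.2,0,0,0,0.6],[0,0,0.2,0,0,0,0.6],[0,0,0.2,0,0,0,0.6],[0,0,0.17,0,0,0,0.6],[0,0,0,0,0,0,0.6],[0,0,0,0,0,0,1],[0,0,0,0,0,0,1],[0,0,0,0,0,0,1],[0,0,0,0,0,0,1],[0,0,0,0,0,0,1]],
])

```text
time: 14.15
tool_pos: [0.433, -0.3385, 0.1037]
tool_rot: [0.0, 0.623, 0.782, -0.0]
contact_force: [-0.6, 0.5, 0.5]
gripper_width: 0.248
grasp_force: 60.2
```

```bash
python3 go.py .433 -.338 .102 1.798; python3 - <<'E'
from meas import *
from scipy.ndimage import map_coordinates
kn=np.array([.6044,.0151]);yaw=.286;c,s=np.cos(yaw),np.sin(yaw)
def w(lx,ly): return np.stack([kn[0]+c*lx-s*ly,kn[1]+s*lx+c*ly],-1)
def proj(f,P):
    q=P@f['view'][:3,:3].T+f['view'][:3,3];F=foc(f);return q[...,0]/q[...,2]*F+f['cx'],q[...,1]/q[...,2]*F+f['cy']
for n in('top','scene'):
    f=load(n);g=f['pixels'].astype(float)
    X,Y=np.meshgrid(np.arange(-80,30,1.)/1000,np.arange(-40,110,1.)/1000)
    def rectify(z):
        P=np.concatenate([w(X,Y),np.full(X.shape+(1,),z)],-1);u,v=proj(f,P)
        return np.stack([map_coordinates(g[...,k],[v,u],order=1) for k in range(3)],-1).astype(np.uint8)
    a=rectify(.092);b=rectify(.137)
    S=a.min(-1)  # bright grey strips have high blue
    hs=cv2.cvtColor(a,cv2.COLOR_BGR2HSV);m=((hs[...,1]<75)&(hs[...,2]>170)).astype(np.uint8)
    k,l,st,cc=cv2.connectedComponentsWithStats(m)
    for i in range(1,k):
        if st[i,4]>300: 
            yy,xx=np.nonzero(l==i);print(n,'strip box x',st[i,0]-80,st[i,0]+st[i,2]-80,'y',st[i,1]-40,st[i,1]+st[i,3]-40,'cen',cc[i]-[80,40],'slope',np.polyfit(yy,xx,1)[0].round(3))
    hb=cv2.cvtColor(b,cv2.COLOR_BGR2HSV);m=cv2.inRange(hb,(100,100,80),(130,255,255))
    k,l,st,cc=cv2.connectedComponentsWithStats(m);i=1+np.argmax(st[1:,4]);print(n,'blue box x',st[i,0]-80,st[i,0]+st[i,2]-80,'y',st[i,1]-40,st[i,1]+st[i,3]-40)
    r=a[60:95].astype(float).mean((0));print(n,'row blue x-60..-10',r[20:70,0].round().astype(int).tolist())
    cv2.imwrite(f'pics/rect_{n}.png',np.hstack([cv2.resize(a,None,fx=3.5,fy=3.5),cv2.resize(b,None,fx=3.5,fy=3.5)]))
A=[cv2.imread(f'pics/rect_{n}.png') for n in('top','scene')]
o=cv2.resize(np.hstack(A),(800,273*2));cv2.imwrite('pics/rect.png',o)
E
```

```text
t 14.15 tcp [ 0.433  -0.3385  0.1037] w 0.248 g 60.2 F [-0.6  0.5  0.5]
shift mm [0.5 0.1 1.7] units [0.004 0.001 0.014] rot units [ 0.001  0.002 -0.015]
top strip box x -29 28 y -40 48 cen [  8.06722689 -10.60756303] slope 0.132
top strip box x -61 -42 y 19 94 cen [-51.5468629   55.52130132] slope 0.003
top strip box x -30 -10 y 18 93 cen [-20.60251665  55.07253886] slope -0.004
top blue box x -14 8 y -11 12
top row blue x-60..-10 [184, 194, 204, 214, 223, 229, 234, 238, 240, 240, 239, 235, 230, 222, 211, 197, 182, 166, 153, 141, 133, 127, 122, 119, 118, 118, 120, 124, 132, 142, 156, 171, 188, 203, 216, 226, 233, 237, 240, 240, 240, 237, 234, 228, 221, 213, 203, 194, 185, 178]
scene strip box x -60 -44 y 19 90 cen [-52.37365854  53.6595122 ] slope -0.01
scene strip box x -30 -13 y 20 90 cen [-21.92940039  54.54545455] slope 0.016
scene blue box x -6 30 y -16 14
scene row blue x-60..-10 [173, 186, 202, 218, 233, 240, 245, 249, 251, 251, 250, 247, 231, 211, 192, 171, 152, 133, 118, 113, 111, 108, 106, 104, 103, 100, 98, 96, 95, 110, 139, 168, 196, 215, 231, 245, 250, 251, 252, 251, 248, 245, 240, 222, 201, 179, 166, 164, 162, 161]
```

View pics/rect.png

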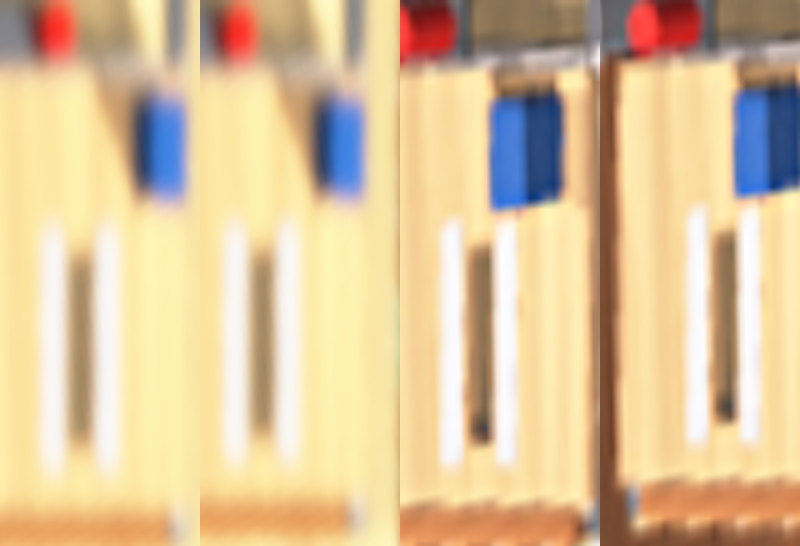

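Rectified views agree: slot strips at x -51.5/-20.6 (top) and -52.4/-21.9 (scene) mm relative to the knob grip, y about 54.7. Lifting the core.

Emit:
move_arm([
  [[0,0,-0.1,0,0,0,1],[0,0,-0.15,0,0,0,1],[0,0,-0.2,0,0,0,1],[0,0,-0.2,0,0,0,1],[0,0,-0.2,0,0,0,1],[0,0,-0.2,0,0,0,1],[0,0,-0.2,0,0,0,1],[0,0,-0.15,0,0,-0.2,1],[0.2,0.1,0,0,0,-0.2,1],[0.25,0.15,0,0,0,0,1]],
])

```text
time: 15.4
tool_pos: [0.4474, -0.2782, 0.2727]
tool_rot: [0.001, 0.6, 0.8, -0.0]
contact_force: [0.3, 0.6, -0.8]
gripper_width: 0.25
grasp_force: 60.1
```

```bash
python3 go.py .5539 .0573 .27 1.857
```

```text
t 15.4 tcp [ 0.4474 -0.2782  0.2727] w 0.25 g 60.1 F [ 0.3  0.6 -0.8]
shift mm [292.1 196.4   2.6] units [2.434 1.637 0.021] rot units [ 0.005  0.007 -0.011]
```

Emit:
move_arm([
  [[0.28,0.19,0,0,0,0,1],[0.3,0.2,0,0,0,0,1],[0.3,0.2,0,0,0,0,1],[0.3,0.2,0,0,0,0,1],[0.3,0.2,0,0,0,0,1],[0.3,0.2,0,0,0,0,1],[0.28,0.19,0,0,0,0,1],[0.22,0.15,0,0,0,0,1],[0.15,0.11,0,0,0,0,1],[0,0,0,0,0,0,1]],
])

```text
time: 16.65
tool_pos: [0.5544, 0.058, 0.272]
tool_rot: [0.0, 0.598, 0.801, -0.0]
contact_force: [-0.1, 0.3, -1.2]
gripper_width: 0.249
grasp_force: 60.2
```

```bash
python3 go.py .5539 .0573 .21 1.857
```

```text
t 16.65 tcp [0.5544 0.058  0.272 ] w 0.249 g 60.2 F [-0.1  0.3 -1.2]
shift mm [-0.5 -0.6 62. ] units [-0.004 -0.005  0.517] rot units [0.    0.001 0.013]
```

Emit:
move_arm([
  [[-0.004,-0.005,0.15,0,0,0.013,1],[0,0,0.15,0,0,0,1],[0,0,0.15,0,0,0,1],[0,0,0.1,0,0,0,1],[0,0,0.05,0,0,0,1],[0,0,0,0,0,0,1],[0,0,0,0,0,0,1],[0,0,0,0,0,0,1],[0,0,0,0,0,0,1],[0,0,0,0,0,0,1]],
])

```text
time: 17.9
tool_pos: [0.5539, 0.0563, 0.1997]
tool_rot: [0.0, 0.6, 0.8, 0.0]
contact_force: [0.1, -0.2, -0.6]
gripper_width: 0.252
grasp_force: 60.1
```

```bash
python3 go.py .5539 .0573 .2 1.857; python3 -c "
from h import *
f=grab('top');g=grab('scene')
a=cv2.resize(f['pixels'][130:210,190:290],None,fx=4,fy=5,interpolation=cv2.INTER_CUBIC);b=cv2.resize(g['pixels'][180:280,260:360],None,fx=4,fy=4,interpolation=cv2.INTER_CUBIC)
cv2.imwrite('pics/s1.png',np.hstack([a,b]))"
```

```text
t 17.9 tcp [0.5539 0.0563 0.1997] w 0.252 g 60.1 F [ 0.1 -0.2 -0.6]
shift mm [ 1.   0.3 -0.3] units [ 0.008  0.003 -0.002] rot units [ 0.002  0.001 -0.021]
```

View pics/s1.png

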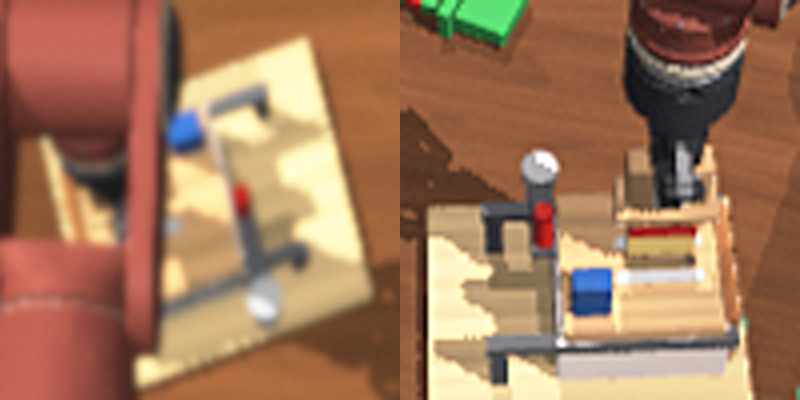

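```bash
python3 - <<'E'
from meas import *
kn=np.array([.6044,.0151]);yaw=.286;c,s=np.cos(yaw),np.sin(yaw);ex=np.array([c,s,0]);ey=np.array([-s,c,0]);k0=np.array([*kn,0])
f=load('scene');hsv=cv2.cvtColor(f['pixels'],cv2.COLOR_BGR2HSV)
x0,y0=400,0
sub=f['pixels'][228:255,310:340]
# red band + blade mask
red=(cv2.inRange(hsv,(0,150,60),(8,255,255))|cv2.inRange(hsv,(172,150,60),(180,255,255)))
red[:, :305]=0;red[:230]=0;red[250:]=0;red[:,350:]=0
v,u=np.nonzero(red);print('red u',u.min(),u.max(),'v',v.min(),v.max(),len(u))
for r in range(232,252): print(r,' '.join('%d/%d/%d'%tuple(p) for p in hsv[r,312:340:3]))
def onplane(u,v,xm):
    o,d=ray(f,u,v);t=(xm-(o-k0)@ex)/(d@ex);p=o+d*t;return ((p-k0)@ey*1000).round(1),(p[2]*1000).round(1)
xm=-.0367+.006
for uu in(u.min()-.5,u.max()+.5):
    print('red end y,z on face',onplane(uu,v.mean(),xm))
print('red top/bottom', onplane(u.mean(),v.min()-.5,xm),onplane(u.mean(),v.max()+.5,xm))
C=cloud(f);m=red>0;P=C[m]-k0;print('cloud red',np.percentile(P@ex*1000,[10,50,90]).round(1),np.percentile(P@ey*1000,[2,50,98]).round(1),np.percentile(P[:,2]*1000,[2,50,98]).round(1))
for col in(318,322,326,330): 
  P=C[236:252,col]-k0; print(col,[(a,b,z) for a,b,z in zip((P@ex*1000).round(1),(P@ey*1000).round(0),(P[:,2]*1000).round(0))])
E
```

```text
red u 317 333 v 236 238 40
232 14/113/190 14/113/163 14/113/187 14/115/179 13/88/130 14/110/187 15/115/237 16/109/238 16/107/236 16/110/236
233 15/111/180 16/108/245 16/104/250 17/102/255 14/119/230 19/98/255 17/103/251 16/106/238 15/110/232 14/119/219
234 14/111/167 17/104/255 15/112/231 16/105/245 16/107/246 16/105/247 16/108/240 14/112/219 14/113/198 16/109/208
235 15/111/163 13/80/186 16/108/154 17/107/171 17/107/152 15/115/151 16/113/142 14/120/160 14/115/215 15/119/225
236 14/111/167 15/71/204 12/139/152 12/132/188 11/143/146 7/158/142 7/163/136 9/166/161 18/97/254 12/156/219
237 15/111/177 15/117/179 2/195/158 179/222/170 179/220/159 178/224/158 179/217/160 179/250/148 20/93/252 11/149/217
238 14/114/181 15/103/183 178/235/151 0/197/159 1/200/161 4/182/168 5/186/169 4/213/159 21/90/253 12/145/217
239 14/113/178 13/36/182 13/154/185 14/145/186 14/144/189 15/141/195 15/142/198 14/137/197 21/93/253 13/140/218
240 14/119/178 115/15/201 22/125/216 22/123/213 21/123/211 21/124/210 21/123/211 21/99/221 21/91/252 13/136/221
241 14/123/174 131/11/183 20/130/212 20/128/208 20/127/209 20
[... 4419 characters left out ...]
t64(138.0)), (np.float64(-30.1), np.float64(68.0), np.float64(130.0)), (np.float64(-29.7), np.float64(68.0), np.float64(124.0)), (np.float64(-32.7), np.float64(69.0), np.float64(112.0)), (np.float64(-30.6), np.float64(69.0), np.float64(110.0)), (np.float64(-42.7), np.float64(73.0), np.float64(82.0)), (np.float64(-76.8), np.float64(81.0), np.float64(12.0)), (np.float64(-69.7), np.float64(80.0), np.float64(19.0)), (np.float64(-26.7), np.float64(70.0), np.float64(92.0)), (np.float64(-23.7), np.float64(70.0), np.float64(91.0)), (np.float64(-20.2), np.float64(70.0), np.float64(92.0)), (np.float64(-15.8), np.float64(69.0), np.float64(94.0)), (np.float64(-12.7), np.float64(69.0), np.float64(93.0))]
```

Emit:
move_arm([
  [[0.015,-0.004,0,0,0,-0.02,1],[0,0,0.03,0,0,0,1],[0,0,0.03,0,0,0,1],[0,0,0.03,0,0,0,1],[0,0,0.03,0,0,0,1],[0,0,0.03,0,0,0,1],[0,0,0.03,0,0,0,1],[0,0,0.02,0,0,0,1],[0,0,0,0,0,0,1],[0,0,0,0,0,0,1]],
])

```text
time: 19.25
tool_pos: [0.5529, 0.0578, 0.1757]
tool_rot: [0.0, 0.599, 0.801, 0.0]
contact_force: [-0.1, -0.2, -1.7]
gripper_width: 0.252
grasp_force: 60.1
```

```bash
python3 go.py .5530 .0585 .144 1.857; python3 -c "
from plant import manip
import numpy as np
s=manip.state();F=s['contact_force'];print('F mould x,y',F[0]*.959+F[1]*.282,-F[0]*.282+F[1]*.959,s['ft_torque'])"
```

```text
t 19.25 tcp [0.5529 0.0578 0.1757] w 0.252 g 60.1 F [-0.1 -0.2 -1.7]
shift mm [ 0.6  0.3 31.7] units [0.005 0.002 0.264] rot units [ 0.002  0.001 -0.001]
F mould x,y -0.19349141724557872 -0.1994874050651963 [ 0.04810201  0.05967806 -0.01134798]
```

Emit:
move_arm([
  [[0,0,0.03,0,0,0,1],[0,0,0.03,0,0,0,1],[0,0,0.03,0,0,0,1],[0,0,0.03,0,0,0,1],[0,0,0.03,0,0,0,1],[0,0,0.03,0,0,0,1],[0,0,0.03,0,0,0,1],[0,0,0.03,0,0,0,1],[0,0,0,0,0,0,1],[0,0,0,0,0,0,1]],
])

```text
time: 20.5
tool_pos: [0.5529, 0.0578, 0.1468]
tool_rot: [0.0, 0.599, 0.801, 0.0]
contact_force: [-0.2, 0.4, -2.1]
gripper_width: 0.251
grasp_force: 60.1
```

```bash
python3 go.py .5530 .0585 .144 1.857; python3 - <<'E'
from meas import *
s=manip.state();F=s['contact_force'];print('F mould x,y',F[0]*.959+F[1]*.282,-F[0]*.282+F[1]*.959,s['ft_torque'])
f=grab('scene')
g=cv2.resize(f['pixels'][205:275,280:360],None,fx=8,fy=8,interpolation=cv2.INTER_CUBIC);cv2.imwrite('pics/s2.png',g)
C=cloud(f);k0=np.array([.6044,.0151,0])
for col in(320,324,328):
    P=C[226:252,col]-k0;print(col,[(int(r),*np.round([x*1000,p[2]*1000]).astype(int),*f['pixels'][r,col].tolist()) for r,p,x in zip(range(226,252),P,P@np.array([.959,.282,0]))])
E
```

```text
t 20.5 tcp [0.5529 0.0578 0.1468] w 0.251 g 60.1 F [-0.2  0.4 -2.1]
shift mm [0.6 0.3 2.8] units [0.005 0.002 0.023] rot units [ 0.001  0.    -0.001]
F mould x,y -0.09695965009510335 0.4930320202894409 [-0.00168701  0.02827789 -0.01648459]
320 [(226, np.int64(-160), np.int64(-4), 84, 119, 167), (227, np.int64(-44), np.int64(183), 111, 153, 192), (228, np.int64(-38), np.int64(189), 107, 148, 193), (229, np.int64(-34), np.int64(189), 110, 149, 194), (230, np.int64(-34), np.int64(184), 110, 152, 196), (231, np.int64(-32), np.int64(182), 110, 151, 196), (232, np.int64(-26), np.int64(187), 95, 130, 169), (233, np.int64(-25), np.int64(183), 70, 97, 125), (234, np.int64(-25), np.int64(177), 68, 91, 117), (235, np.int64(-24), np.int64(173), 68, 92, 118), (236, np.int64(-26), np.int64(162), 69, 92, 119), (237, np.int64(-26), np.int64(158), 66, 91, 116), (238, np.int64(-24), np.int64(154), 65, 88, 114), (239, np.int64(-27), np.int64(143), 65, 89, 116), (240, np.int64(-24), np.int64(144), 63, 85, 110), (241, np.int64(-26), np.int64(134), 69, 93, 126), (242, np.int64(-21), np.int64(136), 128, 17
[... 2358 characters left out ...]
np.int64(28), np.int64(245), 107, 101, 102), (239, np.int64(31), np.int64(245), 61, 53, 50), (240, np.int64(17), np.int64(215), 30, 28, 30), (241, np.int64(-12), np.int64(156), 99, 136, 179), (242, np.int64(-20), np.int64(136), 148, 205, 252), (243, np.int64(-20), np.int64(131), 131, 180, 229), (244, np.int64(-19), np.int64(126), 73, 102, 132), (245, np.int64(-27), np.int64(105), 20, 27, 120), (246, np.int64(-31), np.int64(91), 50, 74, 172), (247, np.int64(-26), np.int64(94), 168, 179, 206), (248, np.int64(-23), np.int64(93), 234, 229, 225), (249, np.int64(-21), np.int64(90), 218, 213, 214), (250, np.int64(-16), np.int64(93), 179, 196, 223), (251, np.int64(-12), np.int64(94), 133, 194, 242)]
```

View pics/s2.png

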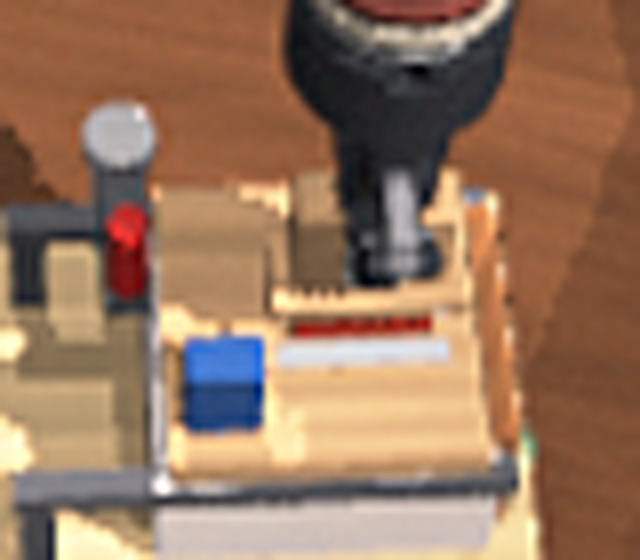

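The red band meets the strip at (360,328 in the crop), so the blade is in the slot. Depth estimates are 37–45 mm, and the only measured force is about the core's weight. Handing in.

```bash
python3 -c "
from plant import manip
print(manip.job_done())"
```

```text
the job is handed in; nothing more can be done
None
```

I handed the job in at about 20.5 s: the cover is home and the latch lies square behind it. The blade hangs in the slot at the red band, held only by the gripper with no side force. I don't know the judge's verdict: the hand-in call returned only that the job is in.

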